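# Click the sliding shelf stop into the notch beside the jar

### The job

Fence in the glass jar so that it cannot wander when the fridge rattles: with the fingers, gently push the yellow shelf stop along its notched rail towards the jar until its spring pin clicks home in the last notch that still leaves the jar untouched. Only push the stop; do not pinch it, do not pull its red pin knob up, and do not disturb the jar, the other things on the shelf or the hanging mug. Then take the hand clear.

Things in the scene. Friction and masses are not known exactly. Their poses are not given: they have to be found in the camera images.
- shelf: fixed, dark powder-coated steel shelf riser, 240 mm deep (its x), 700 mm long (its y), deck top 160 mm above the worktop; origin at the centre of its foot on the worktop, z up. A notched rail runs along its y on the robot-side edge of the deck; the right end (y = -350 mm) carries a guard bar 50 mm over the deck with two hooks
- first_notch (a point): middle of the mouth of the first notch (the one farthest from the jar) of the fixed aluminium rail: 14 mm wide, its top 16 mm over the deck, at shelf x = -90 mm, from shelf y = +246 to -96 mm. Ten V notches, 5.6 mm deep and 19 mm wide at the mouth, lie every 30 mm from here towards shelf -y, with flat lands between
- stop_slide (a joint): how far the stop has slid towards the jar (shelf -y), m; range -0.010 to 0.280. Its pin is over a notch at 0, 0.030, 0.060 ... 0.270. On a land it slides with 1 to 2 N; where the pin drops into a notch the resistance dips to nothing and the stop jumps on by itself to the notch's centre (from about 7 mm short). Leaving a notch takes about 6 N
- pin (a joint): height of the stop's spring-loaded roller pin (red knob, 20 mm diameter, on top of the black saddle, knob top 63 to 68 mm over the deck), m: about 0 when fully home in a notch, about 0.005 when it rides on a land
- stop: the sliding stop, about 0.5 kg: a yellow steel plate, 167 mm (its x) by 3 mm (its y), standing across the deck from 3 to 75 mm above it, fixed to the jar side (-y) of a black saddle (34 x 46 mm, 34 mm high) that rides the rail. Origin on the deck under the pin's axis, axes parallel to the shelf's; the plate spans its x -17 to +150 mm, its y -26 to -23 mm
- push_face (a point): point on the face of the yellow plate that looks away from the jar (towards shelf +y), 55 mm from the rail's centre line and 45 mm above the deck, 30 mm under the plate's top edge: a good place to push; free deck lies on this side
- jar_face (a point): point on the face of the yellow plate that looks to the jar (shelf -y), 45 mm above the deck; axes parallel to the shelf's
- jar_mid (a point): centre, half-way up, of the loose closed glass jar with steel lid: 80 mm diameter, 85 mm high, upright on the deck on the shelf -y side of the stop
- canister_mid (a point): centre, half-way up, of the loose blue plastic canister with white snap lid, 84 mm diameter, 104 mm high, on the deck beyond the jar; leave alone
- acrylic_box_mid (a point): centre, half-way up, of the loose clear acrylic box, 80 x 80 x 90 mm, with a swing door, on the deck beyond the jar; leave alone
- mug_mid (a point): centre of the white ceramic mug, 76 mm diameter, 85 mm long, that hangs by its handle on a hook outside the right end of the shelf; leave alone
Not all that is in view belongs to the job. What is shaped like the part that bears jar_mid but orange is not meant.

How it is judged:
By the outcome, as a careful person would: the job done as asked, in the order asked, and still so for the second after the job is handed in, with the robot touching nothing.
It also fails if it takes over 45 s, if anything falls off the work surface, if the arm or the gripper's body presses on something with over 40 N, if the wrist force passes 120 N, or if a joint passes its speed limit or range.

### The arm

A 6-joint arm with a two-finger parallel gripper is mounted at the origin on the work surface. World frame = base frame: x ahead of the robot, y to its left, z up, the work surface at z = 0. Lengths are in m, angles in rad, forces in N, time in s.
With the tool pointing down it reaches from about 0.3 to 0.825 m from the base axis. Payload 5.4 kg.
Tool frame: the origin (TCP) lies midway between the tips of the shut fingers; the grasp point (between the pads) lies 19 mm behind it; z points along the fingers, y is the line along which they close (so a half turn about z gives the same grasp; the last joint's range is limited). The gripper opens to 92 mm and grips with 3 to 60 N. Pads are 20 mm wide; open, the fingers measure 128 mm over their backs; the gripper's body (75 mm by 189 mm) begins 69 mm behind the grasp point.
Start: joints at [0.919, 0.158, 1.597, -0, 1.386, -0.21], TCP at [0.246, 0.52, 0.215] pointing down, gripper open.
Joint ranges: [-2.91, 2.91], [-0.94, 2.29], [0.18, 2.7], [-1.29, 4.43], [0.17, 2.64], [-3, 3]. Speed limits (rad/s): [2.57, 2.57, 3.14, 3.14, 3.14, 3.14].

### API

Orientations are given as a unit quaternion [x, y, z, w].
In Python, from plant import r gives the robot as it stands.
- The arm moves only by the tool apply_moves, never from a script. Its argument "rows" is a list of rows, each a list of 7 numbers: the shift along the world's x, y, z in cm, then the turn, a rotation vector about the world's x, y, z in degrees, then the opening, from 0 (shut) to 1 (fully open). In form: [[x, y, z, wx, wy, wz, claw], ...]. A call has 1 to 8 rows; each row shifts and turns the commanded pose from where the row before left it; what a row does not reach is not made up. A row lasts 1/10 s, in which the tool goes at most 50 mm and 8.59 degrees, less where a joint would pass 70% of its speed; a pose out of reach is approached as far as the arm can. A call with a gripper value outside its range is refused whole. The fingers move at their own pace and stop on an object; "newtons" is the grip in N (left out, the last holds). Time passes only in rows, so rows that do not move let the fingers close. It gives the time, the measured TCP pose, the force and the opening at its end, in the units of the state.
- r.state(): the state, without advancing time (a new reading comes with each control period).
- r.capture(name): name is "scene" or "top" or "wrist"; returns (picture, depth): 420x560x3 uint8, red, green, blue; 420x560 float32, m along the optical axis (not along the pixel's ray), 0 where there is no reading.
- r.camera_params(name): a dict with "fx", "fy", "cx", "cy" (pixels), "R" (3x3) and "t" (3): a world point X has camera coordinates R X + t; the wrist camera has in their place "tool_from_camera" (4x4, takes a point from camera to tool coordinates, whose origin is the TCP and whose axes are the flange's). Camera axes: x right, y down, z forward; pixel columns grow to the right and rows downward; lengths in m; the calibration is good to about 2 mm. The wrist camera is an equidistant fisheye: a pixel r from the principal point sees the ray r / f radians off the axis. A picture is of the moment at which its call begins: read the wrist's pose just before it. camera_params takes no time and is no camera call.
- r.finish_job(): hands the job in, once; it reports no verdict.
Trained networks look in the newest picture that a camera, given by its name, has taken for a name from the list of things; names that differ only in an ending like _2 or _b are one class to them, and where a whole thing is asked for, a point or a joint stands for the part that bears it (a point fixed in the world has none). Each returns a list of dicts, best first, with "confidence" (0 to 1); they miss things now and then, are a little off and sometimes report something else, mostly with a low value. They report only what shows in the picture. A call takes as long as a camera call. They do not tell look-alikes from the thing itself.
- r.regions_of(camera, target): "region" (420x560 bool, what is visible of it) and "pixel" ([column, row] in pixels, amid what is visible of it).
- r.pinpoint(camera, target): "pixel" ([column, row] in pixels: a listed point, or the origin of a listed thing).
The state is a dict: "clock": time; "joints": joint angles; "qvel": joint speeds; "effort": joint torques, N m; "ee_pos": TCP position; "tool_rot": TCP orientation; "force": force on the tool from outside, world axes, zero at the start; "wrist_torque": the same for the moment, N m; "gripper_width": opening from 0.0 (shut) to 1.0 (fully open).
Only numpy, scipy, OpenCV 4.12 (cv2) and the standard library are available. Lean on these libraries where they do the work, as an engineer would, in place of code of your own. Each camera call takes 0.05 s, during which the arm holds its last target. There are 200 camera calls.

## Working session

There is one attempt and no reset: what is moved stays moved. The work goes in short steps, Python scripts to look and compute and a tool call to move; the robot and the scene stay as the last step left them, time stands still between calls to the robot, and variables do not carry over. Pictures are saved under pics/ and viewed, on a budget of 10 in all, crops included, one or two more only if the job needs it, and the job is handed in when it is done.

Besides the shell and the picture viewer there is one more tool, called as name(argument=value, ...) on one line, values as JSON. apply_moves: Moves the arm, as the interface text tells. Its arguments: {"type":"object","properties":{"rows":{"type":"array","items":{"type":"array","items":{"type":"number"}}},"newtons":{"type":"number"}},"required":["rows"]}

```bash
mkdir -p pics; ls; cat > h.py <<'E'
import numpy as np, cv2
from plant import r
def ray(cam,p,z):
    c=r.camera_params(cam); R=np.array(c['R']);t=np.array(c['t'])
    d=R.T@np.array([(p[0]-c['cx'])/c['fx'],(p[1]-c['cy'])/c['fy'],1]); o=-R.T@t
    return o+d*(z-o[2])/d[2]
def cloud(cam,D):
    c=r.camera_params(cam); R=np.array(c['R']);t=np.array(c['t'])
    v,u=np.indices(D.shape); P=np.stack([(u-c['cx'])/c['fx']*D,(v-c['cy'])/c['fy']*D,D],-1)
    return (P-t)@R
E
python3 - <<'E'
from h import *
ims=[]
for cam in ("scene","top"):
    im,D=r.capture(cam); np.save(f'{cam}_D.npy',D); np.save(f'{cam}_im.npy',im)
    cv2.imwrite(f'pics/{cam}0.png',im[:,:,::-1])
    for n,z in (("first_notch",.176),("push_face",.205),("jar_face",.205),("jar_mid",.2025),("pin",.22),("stop",.16),("shelf",0),("canister_mid",.212),("acrylic_box_mid",.205),("mug_mid",None)):
        for o in r.pinpoint(cam,n)[:2]:
            p=o['pixel']; print(cam,n,np.round(p,1),round(o['confidence'],2),None if z is None else np.round(ray(cam,p,z),4))
s=r.state(); print(s['clock'],s['ee_pos'],s['tool_rot'],s['force'])
E
```

```text
pics
scene first_notch [420.6 255.9] 0.65 [0.4705 0.312  0.176 ]
scene push_face [393.9 247.9] 0.88 [0.5228 0.2758 0.205 ]
scene jar_face [385.5 261.4] 0.96 [0.5655 0.2914 0.205 ]
scene jar_mid [259.6 305.7] 0.84 [0.8361 0.2221 0.2025]
scene jar_mid [208.3 258.8] 0.76 [0.8551 0.0576 0.2025]Traceback (most recent call last):
  File "<stdin>", line 7, in <module>
ValueError: it knows: acrylic_box_mid, canister_mid, first_notch, jar_face, jar_mid, mug_mid, push_face, shelf, stop
```

```bash
python3 - <<'E'
from h import *
for cam in ("top","scene"):
    im,D=r.capture(cam); np.save(f'{cam}_D.npy',D); np.save(f'{cam}_im.npy',im)
    cv2.imwrite(f'pics/{cam}0.png',im[:,:,::-1])
    for n,z in (("first_notch",.176),("push_face",.205),("jar_face",.205),("jar_mid",.2025),("stop",.16),("shelf",0),("canister_mid",.212),("acrylic_box_mid",.205)):
        for o in r.pinpoint(cam,n)[:2]:
            p=o['pixel']; print(cam,n,np.round(p,1),round(o['confidence'],2),None if z is None else np.round(ray(cam,p,z),4))
s=r.state(); print(s['clock'],s['ee_pos'],s['tool_rot'],s['force'])
cv2.imwrite('pics/a.png',np.vstack([np.load('scene_im.npy'),np.load('top_im.npy')])[:,:,::-1])
E
```

```text
top first_notch [133.  265.3] 0.72 [0.4674 0.3005 0.176 ]
top push_face [141.1 235.8] 0.95 [0.534  0.2779 0.205 ]
top push_face [134.7 261.4] 0.72 [0.4752 0.2885 0.205 ]
top jar_face [142.  219.6] 0.61 [0.5716 0.2784 0.205 ]
top jar_mid [217.2 299.3] 0.85 [0.394  0.0977 0.2025]
top jar_mid [295.8 148.1] 0.72 [ 0.7517 -0.0748  0.2025]
top stop [134.2 263.4] 0.78 [0.4726 0.3027 0.16  ]
top shelf [136.  262.8] 0.72 [0.4813 0.3457 0.    ]
top canister_mid [343.5 199.6] 0.66 [ 0.6275 -0.1871  0.212 ]
scene first_notch [420.3 256.5] 0.59 [0.4724 0.3128 0.176 ]
scene push_face [393.6 251.2] 0.91 [0.5306 0.282  0.205 ]
scene jar_face [384.7 257.4] 0.87 [0.5586 0.2827 0.205 ]
scene jar_mid [208.6 258.7] 0.75 [0.8544 0.0577 0.2025]
scene jar_mid [306.  214.4] 0.57 [0.6026 0.0759 0.2025]
scene stop [415.2 259.3] 0.97 [0.474 0.304 0.16 ]
scene acrylic_box_mid [261.1 178. ] 0.71 [ 0.6077 -0.1022  0.205 ]
1.15 [0.24584008 0.5197561  0.21459506] [ 2.19078566e-01  9.75707221e-01 -2.08606758e-05 -6.16383025e-06] [-0.31780363 -0.11287695  0.5940855 ]
```

View pics/scene0.png

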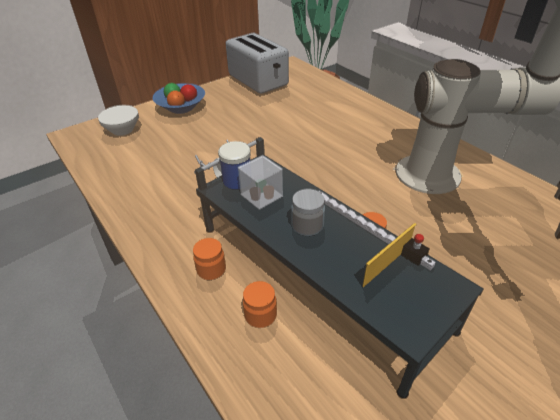

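View pics/top0.png

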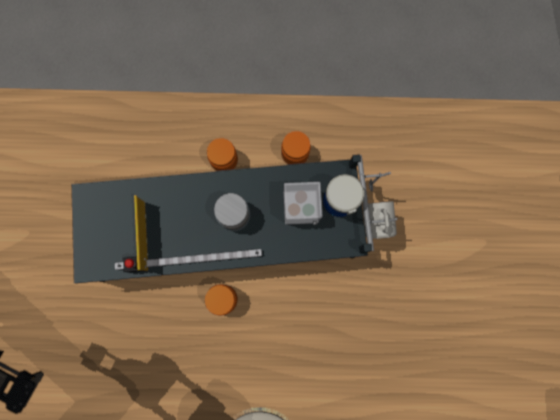

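```bash
cat >> h.py <<'E'
def measure(verbose=1):
    out={}
    for cam in ("top","scene"):
        im,D=r.capture(cam); X=cloud(cam,D); ok=D>0
        hsv=cv2.cvtColor(im,cv2.COLOR_RGB2HSV)
        inb=ok&(X[...,0]>.35)&(X[...,0]<.85)&(X[...,1]>-.35)&(X[...,1]<.5)
        dk=inb&(abs(X[...,2]-.16)<.006)
        P=X[dk][:,:2].astype(np.float32)
        rect=cv2.minAreaRect(P); print(cam,'deck',len(P),rect,np.median(X[dk][:,2]))
        ye=inb&(hsv[...,0]>18)&(hsv[...,0]<32)&(hsv[...,1]>150)&(X[...,2]>.17)&(X[...,2]<.25)
        Y=X[ye]; print(cam,'yellow',len(Y),Y.min(0),Y.max(0))
        vx,vy,x0,y0=cv2.fitLine(Y[:,:2].astype(np.float32),cv2.DIST_HUBER,0,.01,.01).ravel(); print(' line ang',np.degrees(np.arctan2(vy,vx)),x0,y0)
        out[cam]=(im,D,X,inb,ye,hsv)
    return out
E
python3 - <<'E'
from h import *
o=measure()
np.set_printoptions(precision=4,suppress=True)
for cam in o:
    im,D,X,inb,ye,hsv=o[cam]
    ts=r.regions_of(cam,'jar_mid')
    for t in ts[:5]:
        m=t['region']; Q=X[m&(D>0)]; print(cam,t['pixel'],t['confidence'],m.sum(),hsv[m].mean(0),np.median(Q,0), np.percentile(Q[:,2],[2,50,98]))
        top=Q[(abs(Q[:,2]-.245)<.006)]
        if len(top)>20: print('  lid',len(top),cv2.minEnclosingCircle(top[:,:2].astype(np.float32)),np.median(top[:,2]))
    red=inb&((hsv[...,0]<6)|(hsv[...,0]>174))&(hsv[...,1]>150)&(X[...,2]>.19)&(X[...,2]<.25)
    print('red',red.sum(),X[red].mean(0) if red.any() else 0, X[red][:,2].max() if red.any() else 0)
E
```

```text
top deck 23019 ((0.5888426303863525, 0.070527583360672), (0.24103236198425293, 0.7791798710823059), 6.550924301147461) 0.1610530961663062
top yellow 686 [0.45643577 0.26800749 0.17023757] [0.62067233 0.29114658 0.24354203]
 line ang 6.7239356 0.51865417 0.27577692
scene deck 17596 ((0.5873352289199829, 0.07508489489555359), (0.24408969283103943, 0.7692282795906067), 6.672842025756836) 0.15932954970669083
scene yellow 834 [0.45823734 0.26853652 0.17006183] [0.62468316 0.29142379 0.23864077]
 line ang 6.4834127 0.55134815 0.28202528
top [219.1, 298.0] 0.82 793 [ 13.599  193.1791 159.5195] [0.392  0.1035 0.0857] [0.0385 0.0857 0.091 ]
top [221.5, 155.4] 0.79 844 [ 12.7974 197.3164 147.1955] [0.7673 0.1161 0.0847] [0.003  0.0847 0.0904]
top [295.7, 146.1] 0.77 785 [ 12.0968 205.8586 151.2268] [ 0.7917 -0.0789  0.085 ] [0.0253 0.085  0.0904]
top [235.6, 210.0] 0.57 1060 [ 48.3208   3.6434 123.2726] [0.5894 0.0688 0.2452] [0.1742 0.2452 0.2496]
  lid 840 ((0.5949221253395081, 0.07177647203207016), 0.03708440810441971) 0.24590907457942146
red 68 [0.4707 0.2955 0.2246] 0.23202013353362247
scene [381.0, 220.0] 0.72 159 [ 10.1761 179.7547 209.7233] [0.3757 0.1095 0.084 ] [0.0813 0.084  0.087 ]
scene [260.0, 306.3] 0.65 1402 [ 11.1926 175.7019 176.5849] [0.7849 0.1371 0.0769] [-0.0005  0.0769  0.0868]
scene [208.1, 258.0] 0.65 1108 [ 11.0505 176.4774 171.0081] [ 0.8081 -0.0572  0.0705] [0.0064 0.0705 0.0868]
scene [306.7, 212.8] 0.58 1416 [ 55.536    9.8312 113.7917] [0.6092 0.0895 0.2238] [0.1609 0.2238 0.246 ]
  lid 560 ((0.5948766469955444, 0.07246442139148712), 0.039047062397003174) 0.24416472723486057
scene [397.6, 253.1] 0.58 1530 [ 18.5882 130.7144 115.9641] [0.5099 0.2851 0.1941] [0.1584 0.1941 0.2368]
red 59 [0.475  0.2981 0.2245] 0.22947773090702983
```

The scene picture shows the yellow stop at (390,255) and the glass jar at (308,212). In the top picture they are at (141,235) and (232,211), so the orange jars are the look-alikes. Shelf yaw is about 6.6°. The gap from plate to jar is about 170 mm, which points to about 5 notches. I'll move to the free side of the plate with the fingers shut.

apply_moves(rows=[[3.5,-2.2,0.5,0,0,-7.3,0],[3.5,-2.2,0,0,0,-7.3,0],[3.5,-2.2,0,0,0,-7.3,0],[3.5,-2.2,0,0,0,-7.3,0],[3.5,-2.2,0,0,0,-7.3,0],[3.5,-2.2,0,0,0,-7.3,0],[3.5,-2.2,0,0,0,-7.3,0],[3.2,-2.2,0,0,0,-7,0]], newtons=20)

```text
clock: 2.15
ee_pos: [0.5244, 0.3426, 0.2196]
tool_rot: [0.667, 0.745, 0.0, 0.0]
force: [0.7, 0.0, -0.1]
gripper_width: 0.327
```

```bash
python3 - <<'E'
from h import *
np.set_printoptions(precision=4,suppress=True)
o=measure()
im,D=r.capture('wrist'); cv2.imwrite('pics/w1.png',im[:,:,::-1])
a=np.radians(6.55); c,s=np.cos(a),np.sin(a)
for cam in o:
    im,D,X,inb,ye,hsv=o[cam]
    S=np.stack([c*X[...,0]+s*X[...,1],-s*X[...,0]+c*X[...,1],X[...,2]],-1)
    dk=inb&(abs(X[...,2]-.16)<.006)
    # deck ends using histogram support
    h,e=np.histogram(S[dk][:,1],np.arange(-.45,.55,.004)); k=np.where(h>h.max()*.3)[0]; print(cam,'deck y',e[k[0]],e[k[-1]+1])
    h,e=np.histogram(S[dk][:,0],np.arange(.4,.9,.004)); k=np.where(h>h.max()*.3)[0]; print(cam,'deck x',e[k[0]],e[k[-1]+1])
    Y=S[ye]; print('plate y pct',np.percentile(Y[:,1],[2,10,50,90,98]),'x',np.percentile(Y[:,0],[1,99]))
    t=Y[Y[:,2]>.228]; print(' top edge y',len(t),np.percentile(t[:,1],[5,50,95]) if len(t) else 0)
    lid=inb&(abs(X[...,2]-.245)<.004)&(abs(S[...,0]-.6)<.06)&(abs(S[...,1])<.06); L=S[lid]; print(' lid',len(L),(np.percentile(L[:,:2],1,0)+np.percentile(L[:,:2],99,0))/2,np.percentile(L[:,:2],[1,99],0))
    big=cv2.resize(im[190:290,60:290] if cam=='top' else im[170:290,280:460],None,fx=3.4,fy=3.4,interpolation=cv2.INTER_CUBIC); cv2.imwrite(f'pics/{cam}_b.png',big[:,:,::-1])
E
```

```text
top deck 19790 ((0.5889838337898254, 0.07054591178894043), (0.24141369760036469, 0.7780080437660217), 6.548458099365234) 0.16102369874955913
top yellow 670 [0.4563 0.2679 0.1701] [0.6206 0.2915 0.2429]
 line ang 6.492131 0.5352665 0.27782527
scene deck 17447 ((0.5878535509109497, 0.07174381613731384), (0.24401319026947021, 0.7754530906677246), 6.554467678070068) 0.15934093584734635
scene yellow 522 [0.5055 0.2766 0.1701] [0.6248 0.2919 0.2383]
 line ang 6.448515 0.57290196 0.28458256
top deck y -0.3059999999999999 0.31000000000000066
top deck x 0.4720000000000001 0.7120000000000003
plate y pct [0.2133 0.2141 0.215  0.2167 0.224 ] x [0.486  0.6476]
 top edge y 200 [0.2132 0.2151 0.2183]
 lid 791 [0.5992 0.0035] [[ 0.5644 -0.0309]
 [ 0.6339  0.0379]]
scene deck y -0.12599999999999972 0.39400000000000074
scene deck x 0.4720000000000001 0.7160000000000003
plate y pct [0.2148 0.2165 0.2174 0.2182 0.2188] x [0.5444 0.6526]
 top edge y 86 [0.2143 0.2171 0.219 ]
 lid 535 [0.5997 0.0046] [[ 0.5651 -0.03  ]
 [ 0.6343  0.0392]]
```

View pics/w1.png

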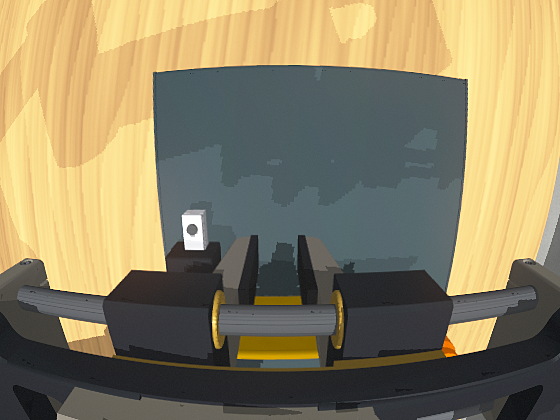

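View pics/top_b.png

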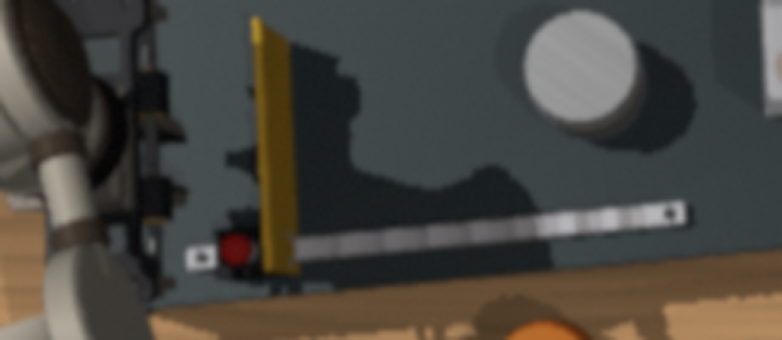

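```bash
python3 - <<'E'
from h import *
np.set_printoptions(precision=4,suppress=True,linewidth=160)
a=np.radians(6.55); c,s=np.cos(a),np.sin(a)
def proj(cam,S):
    X=np.array([c*S[0]-s*S[1],s*S[0]+c*S[1],S[2]]); k=r.camera_params(cam); Y=np.array(k['R'])@X+k['t']
    return k['fx']*Y[0]/Y[2]+k['cx'],k['fy']*Y[1]/Y[2]+k['cy']
rows=[]
for cam in ('top','scene'):
    im,D=r.capture(cam); X=cloud(cam,D); hsv=cv2.cvtColor(im,cv2.COLOR_RGB2HSV)
    S=np.stack([c*X[...,0]+s*X[...,1],-s*X[...,0]+c*X[...,1],X[...,2]],-1)
    red=((hsv[...,0]<6)|(hsv[...,0]>174))&(hsv[...,1]>150)&(abs(S[...,0]-.505)<.03)&(abs(S[...,1]-.24)<.04)&(X[...,2]>.19)
    R=S[red]; print(cam,'knob',red.sum(),R.mean(0),np.percentile(R[:,2],[10,50,80,90,95]), 'box',np.percentile(R[:,:2],[2,98],0).ravel())
    # rail: rectified strip in shelf coords at z=.176
    ys=np.arange(.31,-.08,-.001); xs=np.arange(.48,.53,.001)
    M=np.array([[proj(cam,(x,y,.175)) for y in ys] for x in xs],np.float32)
    st=cv2.remap(im,M[...,0],M[...,1],cv2.INTER_CUBIC); rows.append(cv2.resize(st,None,fx=2,fy=4))
    sz=cv2.remap(X[...,2].astype(np.float32),M[...,0],M[...,1],cv2.INTER_NEAREST)
    g=cv2.cvtColor(st,cv2.COLOR_RGB2GRAY).astype(float)
    k=np.argmax(g[:,150:380].mean(1)); print('rail x',xs[k])
    pr=g[k-2:k+3].mean(0); 
    print('yS',[(round(y,3),int(v)) for y,v in zip(ys[::3],pr[::3])])
    q=pr[110:350]-cv2.GaussianBlur(pr[None,110:350],(0,0),15)[0]; yy=ys[110:350]
    for T in (.030,):
        z=(q*np.exp(-2j*np.pi*yy/T)).sum(); print('period amp',abs(z)/len(yy),'bright phase y mod 30 =',(-np.angle(z)/(2*np.pi)*T)%T if 0 else (np.angle(np.conj(z))/(2*np.pi)*T)%T)
cv2.imwrite('pics/strips.png',np.vstack(rows)[:,:,::-1])
E
```

```text
top knob 75 [0.5021 0.2398 0.2231] [0.2016 0.2269 0.2289 0.23   0.2307] box [0.493  0.2313 0.5133 0.2488]Traceback (most recent call last):
  File "<stdin>", line 15, in <module>
  File "<stdin>", line 5, in proj
ValueError: time passes only in moves, steps and waits
```

```bash
cat > rail.py <<'E'
from h import *
np.set_printoptions(precision=4,suppress=True,linewidth=160)
a=np.radians(6.55); c,s=np.cos(a),np.sin(a)
def proj(k,S):
    X=np.stack([c*S[0]-s*S[1],s*S[0]+c*S[1],S[2]]); Y=np.array(k['R'])@X+np.array(k['t'])[:,None]
    return k['fx']*Y[0]/Y[2]+k['cx'],k['fy']*Y[1]/Y[2]+k['cy']
rows=[]
for cam in ('top','scene'):
    k=r.camera_params(cam)
    im,D=r.capture(cam); X=cloud(cam,D); hsv=cv2.cvtColor(im,cv2.COLOR_RGB2HSV)
    S=np.stack([c*X[...,0]+s*X[...,1],-s*X[...,0]+c*X[...,1],X[...,2]],-1)
    red=((hsv[...,0]<6)|(hsv[...,0]>174))&(hsv[...,1]>150)&(abs(S[...,0]-.505)<.03)&(S[...,1]<.28)&(X[...,2]>.19)
    R=S[red]; print(cam,'knob',red.sum(),R.mean(0),np.percentile(R[:,2],[10,50,80,90,95]), 'box',np.percentile(R[:,:2],[2,98],0).ravel())
    ys=np.arange(.31,-.08,-.001); xs=np.arange(.48,.53,.001)
    gx,gy=np.meshgrid(xs,ys,indexing='ij')
    u,v=proj(k,np.stack([gx.ravel(),gy.ravel(),np.full(gx.size,.175)]))
    u=u.reshape(gx.shape).astype(np.float32);v=v.reshape(gx.shape).astype(np.float32)
    st=cv2.remap(im,u,v,cv2.INTER_CUBIC); rows.append(cv2.resize(st,None,fx=2,fy=4))
    sz=cv2.remap(X[...,2].astype(np.float32),u,v,cv2.INTER_LINEAR)
    g=cv2.cvtColor(st,cv2.COLOR_RGB2GRAY).astype(float)
    i=np.argmax(g[:,150:355].mean(1)); print('rail x',xs[i])
    for nm,A in (('gray',g),('z',sz)):
        pr=A[i-2:i+3].mean(0); q=pr[115:340]; q=q-cv2.GaussianBlur(q[None],(0,0),12)[0]; yy=ys[115:340]
        z=(q*np.exp(-2j*np.pi*yy/.03)).sum(); print(nm,'amp',abs(z)/len(yy),'max phase y mod 30',(-np.angle(z)/(2*np.pi)*.03)%.03, 'std',q.std())
        if nm=='gray': print([(int(round(y*1000)),int(w)) for y,w in zip(ys[::4],pr[::4])])
cv2.imwrite('pics/strips.png',np.vstack(rows)[:,:,::-1])
E
python3 rail.py
```

```text
top knob 76 [0.5024 0.2399 0.2235] [0.1995 0.2268 0.2292 0.2305 0.232 ] box [0.4938 0.231  0.5138 0.25  ]
rail x 0.503
gray amp 3.030320838388479 max phase y mod 30 0.02800570696922059 std 8.824232864370797
[(310, 32), (306, 50), (302, 74), (298, 76), (294, 77), (290, 103), (286, 171), (282, 131), (278, 95), (274, 141), (270, 145), (266, 48), (262, 35), (258, 37), (254, 39), (250, 37), (246, 35), (242, 49), (238, 41), (234, 79), (230, 71), (226, 54), (222, 54), (218, 54), (214, 80), (210, 100), (206, 102), (202, 100), (198, 97), (194, 95), (190, 92), (186, 89), (182, 97), (178, 102), (174, 101), (170, 98), (166, 97), (162, 95), (158, 89), (154, 91), (150, 101), (146, 102), (142, 100), (138, 98), (134, 96), (130, 91), (126, 88), (122, 97), (118, 103), (114, 102), (110, 99), (106, 96), (102, 94), (98, 89), (94, 92), (90, 103), (86, 102), (82, 101), (78, 96), (74, 94), (70, 90), (66, 88), (62, 98), (58, 103), (54, 102), (50, 115), (46, 137), (42, 149), (38, 161), (34, 165), (30, 177), (26, 180), (22, 164), (18, 143), (14, 141), (10, 158), (6, 161), (2, 171), (-2, 181), (-6, 175), (-10, 
[... 156 characters left out ...]
), (-66, 63), (-70, 62), (-74, 63), (-78, 62)]
z amp 0.004723264024842476 max phase y mod 30 0.019726102134020655 std 0.038226366rail.py:13: RuntimeWarning: Mean of empty slice.
  R=S[red]; print(cam,'knob',red.sum(),R.mean(0),np.percentile(R[:,2],[10,50,80,90,95]), 'box',np.percentile(R[:,:2],[2,98],0).ravel())
  ret = um.true_divide(
Traceback (most recent call last):
  File "rail.py", line 13, in <module>
    R=S[red]; print(cam,'knob',red.sum(),R.mean(0),np.percentile(R[:,2],[10,50,80,90,95]), 'box',np.percentile(R[:,:2],[2,98],0).ravel())
                                                   ~~~~~~~~~~~~~^^^^^^^^^^^^^^^^^^^^^^^^^
IndexError: index -1 is out of bounds for axis 0 with size 0
```

Rail shading gives notch centres near yS ≡ 21.5 mod 30 mm. The pin is at about 240, and its knob is about 68 mm over the deck, so the stop sits on a land about 9 mm short of a notch. I'll approach to contact.

apply_moves(rows=[[0,0,-1.5,0,0,0.2,0],[0.13,-1.1,0,0,0,0,0],[0.13,-1.1,0,0,0,0,0],[0.13,-1.1,0,0,0,0,0],[0.11,-1.0,0,0,0,0,0],[0.03,-0.3,0,0,0,0,0],[0,0,0,0,0,0,0]])

```text
clock: 3.15
ee_pos: [0.5285, 0.2971, 0.205]
tool_rot: [0.664, 0.747, 0.0, 0.0]
force: [-0.5, 0.2, -0.7]
gripper_width: 0.004
```

apply_moves(rows=[[0.03,-0.3,0,0,0,0,0],[0.03,-0.3,0,0,0,0,0],[0.02,-0.2,0,0,0,0,0]])

```text
clock: 3.45
ee_pos: [0.5289, 0.2898, 0.2046]
tool_rot: [0.664, 0.748, 0.0, -0.0]
force: [-0.2, 1.4, -0.7]
gripper_width: 0.006
```

apply_moves(rows=[[0.02,-0.2,0,0,0,0,0],[0.02,-0.2,0,0,0,0,0]])

```text
clock: 3.65
ee_pos: [0.5294, 0.2862, 0.2046]
tool_rot: [0.664, 0.748, 0.0, -0.0]
force: [1.2, 3.3, -0.8]
gripper_width: 0.006
```

apply_moves(rows=[[0.02,-0.2,0,0,0,0,0],[0,0,0,0,0,0,0]])

```text
clock: 3.85
ee_pos: [0.5296, 0.2836, 0.2046]
tool_rot: [0.664, 0.748, -0.0, 0.0]
force: [1.4, 1.3, 0.1]
gripper_width: 0.005
```

```bash
cat > st.py <<'E'
from h import *
np.set_printoptions(precision=4,suppress=True)
a=np.radians(6.55); c,s=np.cos(a),np.sin(a)
im,D=r.capture('top'); X=cloud('top',D); hsv=cv2.cvtColor(im,cv2.COLOR_RGB2HSV)
S=np.stack([c*X[...,0]+s*X[...,1],-s*X[...,0]+c*X[...,1],X[...,2]],-1)
ok=(D>0)&(S[...,0]>.48)&(S[...,0]<.68)&(S[...,1]<.26)&(S[...,1]>-.02)
ye=ok&(hsv[...,0]>18)&(hsv[...,0]<32)&(hsv[...,1]>150)&(S[...,2]>.17)&(S[...,2]<.25)
red=ok&((hsv[...,0]<6)|(hsv[...,0]>174))&(hsv[...,1]>150)&(S[...,0]<.53)&(S[...,2]>.19)
print('plate y',ye.sum(),np.percentile(S[ye][:,1],[10,50,90]),'knob',red.sum(),S[red][:,:2].mean(0),np.percentile(S[red][:,2],[50,80,90]) if red.any() else 0)
lid=(D>0)&(abs(X[...,2]-.245)<.006)&(abs(S[...,0]-.6)<.06)&(abs(S[...,1])<.06); L=S[lid]; q=np.percentile(L[:,:2],[1,99],0); print('lid',q.ravel(),q.mean(0))
p=r.state()['ee_pos']; f=r.state()['force']; print('tcp S',c*p[0]+s*p[1],-s*p[0]+c*p[1],'F',f,r.state()['clock'])
E
python3 st.py
```

```text
plate y 590 [0.2075 0.2084 0.2093] knob 2 [0.5065 0.2402] [0.2288 0.2295 0.2297]
lid [ 0.5644 -0.0308  0.6338  0.0378] [0.5991 0.0035]
tcp S 0.5585480344275291 0.22131932258682055 F [ 0.7472  0.7974 -0.5792] 3.9
```

apply_moves(rows=[[0.02,-0.2,0,0,0,0,0],[0,0,0,0,0,0,0]])

```text
clock: 4.1
ee_pos: [0.5298, 0.2815, 0.2046]
tool_rot: [0.664, 0.748, -0.0, 0.0]
force: [1.4, 0.4, -0.3]
gripper_width: 0.004
```

```bash
python3 st.py
```

```text
plate y 583 [0.2055 0.2062 0.2074] knob 1 [0.5074 0.2382] [0.228 0.228 0.228]
lid [ 0.5644 -0.0308  0.634   0.0379] [0.5992 0.0036]
tcp S 0.5584520918581787 0.2192212989685049 F [ 1.0252  0.5914 -0.372 ] 4.15
```

apply_moves(rows=[[0.02,-0.2,0,0,0,0,0],[0,0,0,0,0,0,0]])

```text
clock: 4.35
ee_pos: [0.5299, 0.2792, 0.2046]
tool_rot: [0.664, 0.748, -0.0, 0.0]
force: [0.0, 0.0, 0.8]
gripper_width: 0.003
```

```bash
python3 st.py
```

```text
plate y 611 [0.1999 0.2009 0.2019] knob 0 [nan nan] 0
lid [ 0.5641 -0.0308  0.6335  0.038 ] [0.5988 0.0036]
tcp S 0.5582608709097218 0.2170451182369138 F [0.4401 0.7987 0.5641] 4.4st.py:9: RuntimeWarning: Mean of empty slice.
  print('plate y',ye.sum(),np.percentile(S[ye][:,1],[10,50,90]),'knob',red.sum(),S[red][:,:2].mean(0),np.percentile(S[red][:,2],[50,80,90]) if red.any() else 0)
  ret = um.true_divide(
```

apply_moves(rows=[[0.02,-0.2,0,0,0,0,0],[0,0,0,0,0,0,0]])

```text
clock: 4.6
ee_pos: [0.5302, 0.2774, 0.2046]
tool_rot: [0.664, 0.748, -0.0, 0.0]
force: [-0.3, -0.2, -0.9]
gripper_width: 0.007
```

```bash
python3 st.py
```

```text
plate y 641 [0.1954 0.1962 0.1979] knob 0 [nan nan] 0
lid [ 0.5644 -0.0308  0.6336  0.038 ] [0.599  0.0036]
tcp S 0.5583518160343479 0.21524569292711385 F [-0.2911  0.5265 -1.0804] 4.65st.py:9: RuntimeWarning: Mean of empty slice.
  print('plate y',ye.sum(),np.percentile(S[ye][:,1],[10,50,90]),'knob',red.sum(),S[red][:,:2].mean(0),np.percentile(S[red][:,2],[50,80,90]) if red.any() else 0)
  ret = um.true_divide(
```

It clicked home: the plate's jar face is now at yS≈0.196. The fifth notch from here would leave only a few mm to the jar. I'll push on to the fourth, then measure that gap closely.

apply_moves(rows=[[0.07,-0.6,0,0,0,0,0],[0.07,-0.6,0,0,0,0,0],[0.07,-0.6,0,0,0,0,0],[0.07,-0.6,0,0,0,0,0],[0.07,-0.6,0,0,0,0,0],[0.07,-0.6,0,0,0,0,0],[0.07,-0.6,0,0,0,0,0],[0.07,-0.6,0,0,0,0,0]])

```text
clock: 5.45
ee_pos: [0.5356, 0.2304, 0.2046]
tool_rot: [0.664, 0.748, 0.001, -0.001]
force: [0.0, 4.1, -0.5]
gripper_width: 0.002
```

apply_moves(rows=[[0.07,-0.6,0,0,0,0,0],[0.07,-0.6,0,0,0,0,0],[0.07,-0.6,0,0,0,0,0],[0.07,-0.6,0,0,0,0,0],[0.07,-0.6,0,0,0,0,0],[0.04,-0.4,0,0,0,0,0],[0.03,-0.3,0,0,0,0,0],[0,0,0,0,0,0,0]])

```text
clock: 6.25
ee_pos: [0.5401, 0.1918, 0.2046]
tool_rot: [0.664, 0.748, -0.0, 0.0]
force: [0.5, -0.1, 0.1]
gripper_width: 0.007
```

```bash
python3 st.py 2>/dev/null
```

```text
plate y 240 [0.1152 0.1159 0.1163] knob 0 [nan nan] 0
lid [ 0.5644 -0.0308  0.6337  0.0379] [0.5991 0.0036]
tcp S 0.5585158585468981 0.12907021668510513 F [ 0.1685  0.4099 -0.364 ] 6.3
```

apply_moves(rows=[[0.05,-0.4,0,0,0,0,0],[0.05,-0.4,0,0,0,0,0],[0.05,-0.4,0,0,0,0,0],[0.05,-0.4,0,0,0,0,0],[0.05,-0.4,0,0,0,0,0],[0.05,-0.4,0,0,0,0,0],[0.02,-0.2,0,0,0,0,0],[0,0,0,0,0,0,0]])

```text
clock: 7.1
ee_pos: [0.5432, 0.1662, 0.2046]
tool_rot: [0.664, 0.748, -0.0, 0.0]
force: [-1.2, 0.9, -0.0]
gripper_width: 0.004
```

apply_moves(rows=[[0.02,-0.2,0,0,0,0,0],[0.02,-0.2,0,0,0,0,0],[0.02,-0.2,0,0,0,0,0],[0,0,0,0,0,0,0]])

```text
clock: 7.5
ee_pos: [0.544, 0.16, 0.2046]
tool_rot: [0.664, 0.748, -0.0, 0.0]
force: [-0.1, -0.1, 0.6]
gripper_width: 0.005
```

```bash
python3 st.py 2>/dev/null
```

```text
plate y 130 [0.0795 0.0805 0.0809] knob 0 [nan nan] 0
lid [ 0.5642 -0.0308  0.6336  0.0381] [0.5989 0.0036]
tcp S 0.5586496633125028 0.09707909907299196 F [-0.0569 -0.2725  0.6343] 7.55
```

apply_moves(rows=[[-0.1,0.9,0,0,0,0,0],[-0.2,1.8,0,0,0,0,0],[0,0.5,4,0,0,0,0],[0,0,5,0,0,0,0],[0,0,5,0,0,0,0],[0,0,0,0,0,0,0]])

```text
clock: 8.15
ee_pos: [0.5437, 0.1939, 0.3537]
tool_rot: [0.664, 0.748, 0.006, 0.005]
force: [0.8, -0.1, 0.1]
gripper_width: 0.005
```

```bash
python3 st.py 2>/dev/null; python3 - <<'E'
from h import *
np.set_printoptions(precision=4,suppress=True)
k=r.camera_params('wrist'); print(k)
print(r.camera_params('top'))
st=r.state(); im,D=r.capture('wrist'); np.savez('w2.npz',im=im,D=D,p=st['ee_pos'],q=st['tool_rot']); print(st['ee_pos'])
it,Dt=r.capture('top'); np.savez('t2.npz',im=it,D=Dt)
is_,Ds=r.capture('scene'); np.savez('s2.npz',im=is_,D=Ds)
b=lambda a:cv2.resize(a,None,fx=4,fy=4,interpolation=cv2.INTER_CUBIC)
cv2.imwrite('pics/gap.png',np.vstack([b(it[180:280,150:270]),b(is_[180:240,280:400])])[:600,:,::-1])
cv2.imwrite('pics/w2.png',im[:,:,::-1])
E
```

```text
plate y 422 [0.0756 0.0763 0.0791] knob 75 [0.5015 0.1013] [0.2225 0.2244 0.2253]
lid [ 0.5641 -0.0307  0.6338  0.0381] [0.599  0.0037]
tcp S 0.5610855999501052 0.13042119422255255 F [-0.0405  0.2207 -0.0258] 8.2
{'fx': 325.19226210127806, 'fy': 325.19226210127806, 'cx': 277.5048916770715, 'cy': 207.41186391538176, 'tool_from_camera': array([[-0.0009, -0.9692, -0.2463,  0.0673],
       [ 1.    , -0.0007, -0.0007,  0.0002],
       [ 0.0005, -0.2463,  0.9692, -0.1701],
       [ 0.    ,  0.    ,  0.    ,  1.    ]])}
{'fx': 467.96945292488886, 'fy': 467.96945292488886, 'cx': 279.6869144346089, 'cy': 210.96187528356424, 'R': array([[ 0.0197, -0.9997,  0.0112],
       [-0.9868, -0.0212, -0.1606],
       [ 0.1608, -0.0079, -0.987 ]]), 't': array([-0.0535,  0.6229,  1.1942])}
[0.5425 0.1936 0.3495]
```

View pics/w2.png

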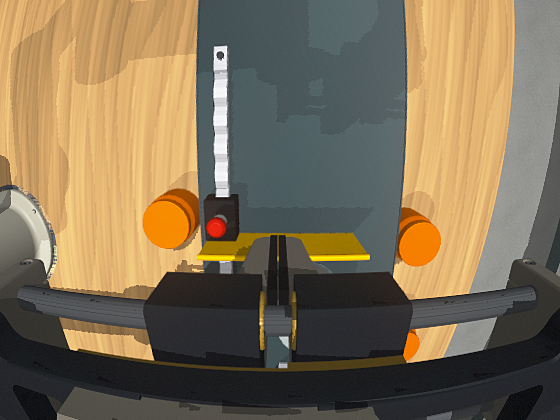

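View pics/gap.png

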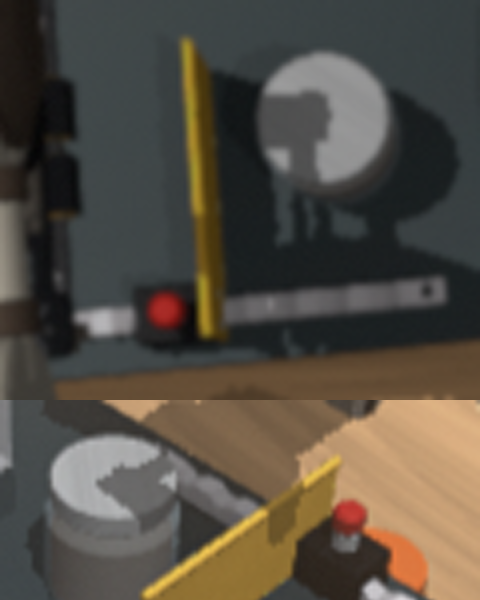

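The stop is home in the fourth notch, with the knob at 63–64 mm. The crops show the plate at (200,190) and the lid at (325,120). The next notch would leave only about 2–3 mm, so I'll put the wrist camera over the jar for an accurate gap.

apply_moves(rows=[[0.46,-4,0,0,0,0,0],[0.46,-4,0,0,0,0,0],[0.46,-4,0,0,0,0,0],[0.46,-4,0,0,0,0,0],[0.46,-4,0,0,0,0,0],[0,0,0,0,0,0,0],[0,0,0,0,0,0,0]])

```text
clock: 9.05
ee_pos: [0.5631, -0.0075, 0.3425]
tool_rot: [0.665, 0.747, -0.001, -0.002]
force: [0.0, 0.2, -0.6]
gripper_width: 0.0
```

```bash
python3 - <<'E'
from h import *
st=r.state(); im,D=r.capture('wrist'); np.savez('w3.npz',im=im,D=D,p=st['ee_pos'],q=st['tool_rot']); print(st['ee_pos'],st['tool_rot'],st['clock'])
im2,D2=r.capture('wrist'); np.savez('w4.npz',im=im2,D=D2)
it,Dt=r.capture('top'); np.savez('t3.npz',im=it,D=Dt)
is_,Ds=r.capture('scene'); np.savez('s3.npz',im=is_,D=Ds)
cv2.imwrite('pics/w3.png',im[:,:,::-1])
E
```

```text
[ 0.56308062 -0.00747087  0.34254477] [ 6.64654764e-01  7.47148216e-01 -6.93771346e-04 -1.76232471e-03] 9.05
```

View pics/w3.png

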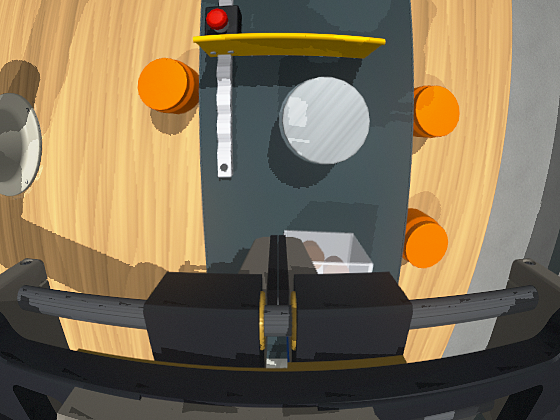

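```bash
cat > w.py <<'E'
from h import *
from scipy.spatial.transform import Rotation as Ro
from scipy.optimize import least_squares
np.set_printoptions(precision=4,suppress=True,linewidth=150)
a=np.radians(6.55); c,s=np.cos(a),np.sin(a); Z=np.array([[c,s,0],[-s,c,0],[0,0,1]])
def wr(f='w3.npz'):
    d=np.load(f); k=r.camera_params('wrist'); T=np.array(k['tool_from_camera'])
    M=Ro.from_quat(d['q']).as_matrix(); v,u=np.indices(d['D'].shape)
    def rays(u,v):
        x=(u-k['cx'])/k['fx'];y=(v-k['cy'])/k['fy'];rr=np.hypot(x,y)+1e-9
        q=np.stack([x/rr*np.sin(rr),y/rr*np.sin(rr),np.cos(rr)],-1); return q@T[:3,:3].T@M.T@Z.T
    o=Z@(M@T[:3,3]+d['p'])
    def cosr(u,v): return np.cos(np.hypot((u-k['cx'])/k['fx'],(v-k['cy'])/k['fy']))
    dirs=rays(u,v); S=o+dirs*(d['D']/cosr(u,v))[...,None]
    at=lambda u,v,z:(lambda q:o+q*((z-o[2])/q[...,2])[...,None])(rays(np.asarray(u,float),np.asarray(v,float)))
    return d['im'],d['D'],S,at,o
if __name__=='__main__':
    im,D,S,at,o=wr(); print('cam',o)
    hsv=cv2.cvtColor(im,cv2.COLOR_RGB2HSV)
    roi=np.zeros(D.shape,bool); roi[60:180,265:385]=1
    lid=roi&(abs(S[...,2]-.245)<.008)
    print('deck z',np.median(S[180:220,330:380,2]),'lid z',np.median(S[lid][:,2]))
    m=(lid*255).astype(np.uint8); m=cv2.morphologyEx(m,cv2.MORPH_OPEN,np.ones((3,3)))
    ct=max(cv2.findContours(m,cv2.RETR_EXTERNAL,cv2.CHAIN_APPROX_NONE)[0],key=len)[:,0,:]
    P=at(ct[:,0],ct[:,1],.245)[:,:2]
    f=least_squares(lambda q:np.hypot(*(P-q[:2]).T)-q[2],[.6,0,.04],loss='soft_l1',f_scale=.001).x; print('lid circle depth-mask',f,'near y',f[1]+f[2])
    g=cv2.cvtColor(im,cv2.COLOR_RGB2GRAY).astype(float)
    # column profiles plate: yellow mask z split
    ye=(hsv[...,0]>18)&(hsv[...,0]<34)&(hsv[...,1]>140); ye[80:]=0; ye[:,:190]=0; ye[:,395:]=0
    for u in range(240,381,20):
        rows=np.where(ye[:,u])[0]; print(u,rows.min(),rows.max(),[int(x) for x in hsv[rows,u,2]],'topedge y@.235 near',at(u,rows.max()+.5,.235)[1],'z',S[rows,u,2].round(3)[[0,len(rows)//2,-1]],'y',S[rows,u,1].round(4)[[0,len(rows)//2,-1]])
E
python3 w.py
```

```text
cam [ 0.5592 -0.0046  0.5128]
deck z 0.16006890378314448 lid z 0.24500128644171734
lid circle depth-mask [0.5981 0.0019 0.036 ] near y 0.037894167117196904
240 33 55 [137, 255, 253, 241, 216, 169, 103, 96, 97, 116, 114, 114, 113, 113, 112, 113, 114, 110, 112, 113, 112, 114, 123] topedge y@.235 near 0.05804572172191498 z [0.171 0.212 0.166] y [0.098  0.0746 0.0741]
260 33 54 [255, 253, 249, 228, 193, 133, 91, 100, 102, 103, 102, 101, 98, 120, 116, 116, 113, 113, 113, 114, 113, 122] topedge y@.235 near 0.05849978564723514 z [0.236 0.211 0.168] y [0.0778 0.0743 0.0742]
280 33 54 [255, 253, 251, 225, 187, 120, 95, 100, 101, 101, 102, 101, 100, 101, 97, 116, 117, 116, 116, 113, 118, 124] topedge y@.235 near 0.058385824465232064 z [0.236 0.21  0.165] y [0.0778 0.0744 0.0748]
300 33 55 [255, 253, 251, 233, 196, 141, 94, 100, 101, 101, 103, 103, 102, 102, 98, 111, 117, 115, 113, 115, 115, 121, 82] topedge y@.235 near 0.05770481462682078 z [0.237 0.212 0.16 ] y [0.0777 0.074  0.0751]
320 34 55 [255, 252, 253, 224, 182, 113, 94, 101, 101, 101, 102, 101, 100, 101, 100, 103, 118, 113, 115, 112, 117, 123] topedge y@.235 near 0.05825445829909527 z [0.236 0.209 0.166] y [0.0775 0.0746 0.0744]
340 35 56 [255, 251, 248, 252, 185, 119, 92, 99, 100, 100, 100, 95, 100, 102, 99, 102, 100, 97, 118, 116, 119, 130] topedge y@.235 near 0.05823912550044166 z [0.236 0.21  0.165] y [0.0778 0.0744 0.0745]
360 36 57 [212, 255, 247, 249, 242, 199, 127, 105, 113, 104, 96, 99, 100, 100, 101, 98, 99, 101, 102, 103, 103, 108] topedge y@.235 near 0.05856629364355148 z [0.161 0.212 0.17 ] y [0.1009 0.0742 0.0739]
380 38 45 [208, 255, 251, 239, 204, 154, 101, 98] topedge y@.235 near 0.07139573940198937 z [0.161 0.236 0.226] y [0.1007 0.0743 0.0744]
```

```bash
python3 - <<'E'
from w import *
im,D,S,at,o=wr()
# plate jar face fit from wrist depth
hsv=cv2.cvtColor(im,cv2.COLOR_RGB2HSV)
m=(hsv[...,0]>18)&(hsv[...,0]<34)&(S[...,2]>.18)&(S[...,2]<.228)&(abs(S[...,1]-.0745)<.006)&(S[...,0]>.5)&(S[...,0]<.66)
p=np.polyfit(S[m][:,0],S[m][:,1],1); print('wrist plate',m.sum(),'slope',p[0],'y at .598',np.polyval(p,.598))
for n,SS,DD in (('wrist',S,D),)+tuple((cam,cloud(cam,np.load(f)['D'])@Z.T,np.load(f)['D']) for cam,f in (('scene','s3.npz'),('scene','s2.npz'),('top','t3.npz'))):
    b=(DD>0)&(abs(SS[...,0]-.599)<.055)&(abs(SS[...,1]-.003)<.05)
    for lo,hi in ((.17,.19),(.19,.21),(.21,.222),(.222,.232),(.232,.24)):
        B=SS[b&(SS[...,2]>lo)&(SS[...,2]<hi)]
        if len(B)<25: continue
        f=least_squares(lambda q:np.hypot(*(B[:,:2]-q[:2]).T)-.04,[.6,0],loss='soft_l1',f_scale=.001).x
        print(n,lo,len(B),'ctr(r=40)',f,'resid',np.median(np.hypot(*(B[:,:2]-f).T)-.04), 'radius about (.5985,.0028)',np.percentile(np.hypot(B[:,0]-.5985,B[:,1]-.0028),[10,50,90]))
    yl=(abs(SS[...,1]-.076)<.008)&(SS[...,2]>.18)&(SS[...,2]<.228)&(SS[...,0]>.53)&(SS[...,0]<.65)&(DD>0); print(n,'plate',yl.sum(),np.percentile(SS[yl][:,1],[10,50,90]) if yl.any() else 0)
E
```

```text
wrist plate 1876 slope -0.00029365217302740484 y at .598 0.07430819606754141
wrist 0.21 245 ctr(r=40) [0.6001 0.0023] resid -6.267593790289933e-05 radius about (.5985,.0028) [0.0376 0.0388 0.0399]
wrist 0.222 33 ctr(r=40) [0.6014 0.0023] resid -9.578895653628017e-05 radius about (.5985,.0028) [0.0369 0.0374 0.038 ]
wrist plate 1495 [0.0739 0.0743 0.0747]
scene 0.17 152 ctr(r=40) [0.5986 0.003 ] resid -3.3099865566210696e-06 radius about (.5985,.0028) [0.0388 0.0402 0.0414]
scene 0.19 213 ctr(r=40) [0.5987 0.0031] resid -9.866587493368578e-05 radius about (.5985,.0028) [0.0389 0.0402 0.0416]
scene 0.21 175 ctr(r=40) [0.5982 0.0024] resid -9.0569402819006e-05 radius about (.5985,.0028) [0.0373 0.0395 0.0412]
scene 0.222 103 ctr(r=40) [0.595  0.0001] resid -0.0003279115220317652 radius about (.5985,.0028) [0.0346 0.0363 0.0385]
scene 0.232 88 ctr(r=40) [0.5959 0.0008] resid -0.0002634195121789147 radius about (.5985,.0028) [0.036  0.037  0.0383]
scene plate 496 [0.0778 0.0787 0.0797]
scene 0.17 150 ctr(r=40) [0.5985 0.0031] resid -6.923730911938611e-05 radius about (.5985,.0028) [0.0386
[... 341 characters left out ...]
.5985,.0028) [0.0344 0.0364 0.0381]
scene 0.232 83 ctr(r=40) [0.5957 0.0008] resid -0.00014513976874335616 radius about (.5985,.0028) [0.0357 0.0371 0.0385]
scene plate 488 [0.0777 0.0787 0.0797]
top 0.17 28 ctr(r=40) [0.5999 0.0038] resid -1.148798085131783e-05 radius about (.5985,.0028) [0.0383 0.0386 0.0393]
top 0.19 26 ctr(r=40) [0.6    0.0038] resid -4.155766265664246e-06 radius about (.5985,.0028) [0.0379 0.0384 0.0392]
top 0.21 43 ctr(r=40) [0.6008 0.0034] resid -4.034119435002148e-05 radius about (.5985,.0028) [0.0364 0.0381 0.0391]
top 0.222 27 ctr(r=40) [0.6028 0.0034] resid -0.0001747923729423992 radius about (.5985,.0028) [0.0348 0.0362 0.0377]
top plate 86 [0.0758 0.0762 0.0766]
```

All three cameras agree that the plate-to-jar gap is 32.0–32.6 mm, so the next notch leaves about 2.4 mm and the one after is impossible. I'll go back behind the plate.

apply_moves(rows=[[-0.45,4,0,0,0,0,0],[-0.45,4,0,0,0,0,0],[-0.45,4,0,0,0,0,0],[-0.45,4,0,0,0,0,0],[-0.45,4,0,0,0,0,0],[0,0,-4.5,0,0,0,0],[0,0,-4.5,0,0,0,0],[0,0,-4.5,0,0,0,0]])

```text
clock: 10.05
ee_pos: [0.5407, 0.1945, 0.2084]
tool_rot: [0.663, 0.749, 0.0, 0.0]
force: [0.5, 0.5, -0.8]
gripper_width: 0.0
```

apply_moves(rows=[[0,0,-0.2,0,0,0,0],[0,0,0,0,0,0,0]])

```text
clock: 10.25
ee_pos: [0.5407, 0.1934, 0.2078]
tool_rot: [0.664, 0.748, -0.0, -0.0]
force: [0.7, -0.1, 0.5]
gripper_width: 0.002
```

```bash
python3 st.py 2>/dev/null
```

```text
plate y 428 [0.0757 0.0763 0.0792] knob 82 [0.502  0.1016] [0.2212 0.2234 0.2245]
lid [ 0.5643 -0.0308  0.6338  0.0383] [0.5991 0.0037]
tcp S 0.5607419060054862 0.13031070119171867 F [-0.399   1.0375  1.4728] 10.3
```

apply_moves(rows=[[0.08,-0.7,0,0,0,0,0],[0.08,-0.7,0,0,0,0,0],[0.08,-0.7,0,0,0,0,0],[0.08,-0.7,0,0,0,0,0],[0.08,-0.7,0,0,0,0,0],[0.03,-0.3,0,0,0,0,0],[0.03,-0.3,0,0,0,0,0],[0,0,0,0,0,0,0]])

```text
clock: 11.1
ee_pos: [0.5458, 0.1519, 0.2076]
tool_rot: [0.664, 0.748, 0.0, -0.0]
force: [0.1, 1.1, 0.4]
gripper_width: 0.005
```

apply_moves(rows=[[0.03,-0.3,0,0,0,0,0],[0.03,-0.3,0,0,0,0,0],[0.03,-0.3,0,0,0,0,0],[0.02,-0.2,0,0,0,0,0],[0.02,-0.2,0,0,0,0,0],[0.02,-0.2,0,0,0,0,0],[0,0,0,0,0,0,0]])

```text
clock: 11.8
ee_pos: [0.5474, 0.1363, 0.2076]
tool_rot: [0.664, 0.748, -0.0, 0.0]
force: [0.5, 0.8, 0.1]
gripper_width: 0.005
```

```bash
python3 st.py 2>/dev/null
```

```text
plate y 19 [0.0598 0.0601 0.0605] knob 0 [nan nan] 0
lid [ 0.5641 -0.0308  0.6335  0.0351] [0.5988 0.0022]
tcp S 0.5593655096335488 0.07296396349514388 F [1.0684 1.0866 0.4621] 11.85
```

apply_moves(rows=[[0.02,-0.2,0,0,0,0,0],[0.02,-0.2,0,0,0,0,0],[0.01,-0.1,0,0,0,0,0],[0,0,0,0,0,0,0]])

```text
clock: 12.25
ee_pos: [0.5477, 0.1311, 0.2075]
tool_rot: [0.664, 0.748, -0.001, 0.0]
force: [-0.2, -0.0, -0.4]
gripper_width: 0.005
```

```bash
python3 st.py 2>/dev/null
```

```text
plate y 14 [0.0545 0.0547 0.055 ] knob 0 [nan nan] 0
lid [ 0.5641 -0.0309  0.6338  0.0299] [ 0.5989 -0.0005]
tcp S 0.5591014794490128 0.06788383122024896 F [ 0.205   0.7308 -0.3576] 12.3
```

apply_moves(rows=[[0.01,-0.1,0,0,0,0,0],[0,0,0,0,0,0,0]])

```text
clock: 12.5
ee_pos: [0.5479, 0.1305, 0.2076]
tool_rot: [0.664, 0.748, -0.0, 0.0]
force: [-0.5, 0.0, 0.1]
gripper_width: 0.005
```

```bash
python3 st.py 2>/dev/null
```

```text
plate y 43 [0.0505 0.0507 0.0511] knob 0 [nan nan] 0
lid [ 0.5642 -0.0309  0.6338  0.029 ] [ 0.599 -0.001]
tcp S 0.5592383712314748 0.06721762843012201 F [-0.2469 -1.3287 -1.0087] 12.55
```

apply_moves(rows=[[0,0,0,0,0,0,0],[0,0,0,0,0,0,0],[-0.1,1,0,0,0,0,0],[-0.2,2,0,0,0,0,0],[-0.2,2,2,0,0,0,0],[-0.2,2,4,0,0,0,0],[-0.2,2,5,0,0,0,0],[0,0,0,0,0,0,0]])

```text
clock: 13.35
ee_pos: [0.5414, 0.2227, 0.3221]
tool_rot: [0.663, 0.749, 0.006, 0.004]
force: [-0.3, -0.7, 1.4]
gripper_width: 0.007
```

```bash
python3 st.py 2>/dev/null
```

```text
plate y 346 [0.0456 0.0463 0.0495] knob 89 [0.5022 0.0721] [0.2217 0.2238 0.225 ]
lid [ 0.564  -0.0307  0.6342  0.0466] [0.5991 0.008 ]
tcp S 0.5622068978968187 0.1582515347278236 F [-0.8125 -0.7283  0.0969] 13.4
```

apply_moves(rows=[[0,0,2.2,0,0,0,0],[0.44,-4.5,0,0,0,0,0],[0.44,-4.5,0,0,0,0,0],[0.44,-4.5,0,0,0,0,0],[0.44,-4.5,0,0,0,0,0],[0.44,-4.5,0,0,0,0,0],[0,0,0,0,0,0,0],[0,0,0,0,0,0,0]])

```text
clock: 14.2
ee_pos: [0.5606, -0.0063, 0.3343]
tool_rot: [0.665, 0.747, -0.0, -0.001]
force: [-0.1, 0.0, -0.9]
gripper_width: 0.006
```

```bash
python3 - <<'E'
from w import *
st=r.state(); im,D=r.capture('wrist'); np.savez('w5.npz',im=im,D=D,p=st['ee_pos'],q=st['tool_rot']); print(st['ee_pos'],st['clock'],st['force'])
cv2.imwrite('pics/w5.png',im[:,:,::-1])
im,D,S,at,o=wr('w5.npz'); hsv=cv2.cvtColor(im,cv2.COLOR_RGB2HSV)
m=(hsv[...,0]>18)&(hsv[...,0]<34)&(S[...,2]>.18)&(S[...,2]<.228)&(abs(S[...,1]-.0445)<.006)&(S[...,0]>.5)&(S[...,0]<.66)
print('plate',m.sum(),np.percentile(S[m][:,1],[10,50,90]))
l=(abs(S[...,2]-.245)<.008)&(hsv[...,1]<60)&(abs(S[...,0]-.599)<.05)&(abs(S[...,1]-.003)<.045)
ct=max(cv2.findContours((l*255).astype(np.uint8),cv2.RETR_EXTERNAL,cv2.CHAIN_APPROX_NONE)[0],key=len)[:,0,:]
P=at(ct[:,0],ct[:,1],.245)[:,:2]
print('lid',least_squares(lambda q:np.hypot(*(P-q[:2]).T)-q[2],[.6,0,.04],loss='soft_l1',f_scale=.001).x)
E
```

```text
[ 0.5606 -0.0063  0.3343] 14.2 [-0.0522  0.0315 -0.9352]
plate 1044 [0.044  0.0443 0.0447]
lid [0.598  0.0019 0.036 ]
```

View pics/w5.png

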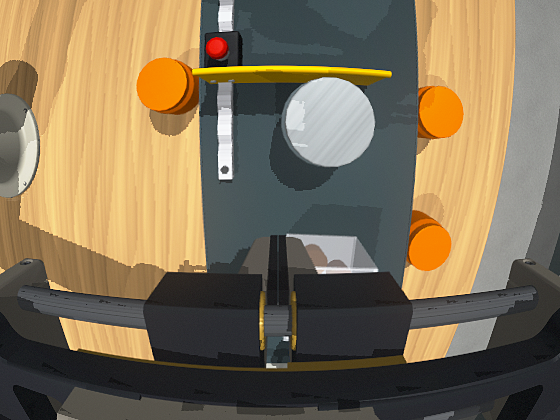

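The stop's plate is at (292,73) and the lid at (330,121). The plate moved exactly one notch, to yS 0.0443, and the jar centre stayed at (0.598, 0.0019). The gap is about 2.4 mm. Now I'll take the hand clear.

apply_moves(rows=[[0,0,4,0,0,0,0],[0,1,4,0,0,0,0],[-2,4,0,0,0,0,0],[-2.5,4,0,0,0,0,0],[-2.5,4,0,0,0,0,0],[-2.5,4,0,0,0,0,0],[-2.5,4,0,0,0,0,0],[-2.5,4,0,0,0,0,0]])

```text
clock: 15.05
ee_pos: [0.4138, 0.2471, 0.4156]
tool_rot: [0.663, 0.749, 0.0, -0.0]
force: [0.3, 0.1, -0.3]
gripper_width: 0.003
```

apply_moves(rows=[[-2,3,0,0,0,0,0],[0,0,0,0,0,0,0],[0,0,0,0,0,0,0]])

```text
clock: 15.35
ee_pos: [0.3951, 0.2755, 0.4157]
tool_rot: [0.663, 0.749, -0.0, 0.0]
force: [0.1, 0.0, -0.3]
gripper_width: 0.005
```

```bash
python3 st.py 2>/dev/null; python3 -c "
from plant import r
s=r.state(); print(s['ee_pos'],s['force'],abs(s['qvel']).max()); print(r.finish_job())"
```

```text
plate y 350 [0.0455 0.0463 0.0497] knob 79 [0.5013 0.0712] [0.2221 0.2248 0.2256]
lid [ 0.5627 -0.0307  0.6349  0.0485] [0.5988 0.0089]
tcp S 0.42450017416391855 0.22770784457287757 F [ 0.264  -0.0918 -0.0362] 15.4
[0.39575464 0.27464436 0.41565088] [ 0.26401137 -0.09180164 -0.03616901] 0.03227186958181627
the job is handed in; nothing more can be done
None
```

I pushed the yellow stop with shut fingers, notch by notch, until its pin clicked home in the last notch that leaves the jar untouched. That took five notches beyond the first click. I then took the hand clear and handed the job in at about 15.4 s.

- **Notch:** the last push moved the plate exactly one 30 mm pitch, from 76.3 to 46.3 mm along the shelf in the top camera. The knob sits at its low height, about 64 mm over the deck, so the pin is home.
- **Gap to the jar:** about 2.4 mm remains. Before the last push, all three cameras put the gap at 32.0–32.6 mm, so one more notch would have hit the jar.
- **Jar:** the wrist camera found the jar's centre in the same place before and after the last push, to 0.1 mm. The highest push force I read was about 4 N.
- **Checks that disagreed:**
  - My first reading of the rail shading put the notches about 9 mm off. The first click corrected that before it mattered.
  - The top camera's later jar-lid readings drifted. Part of that was the hand hiding the lid; after the last push the plate's top edge fell inside the same measurement. I relied on the wrist camera for the jar instead.
- **Not checked:** I did not separately measure the canister, the acrylic box or the mug afterwards. The hand passed over that part of the shelf only with clearance.

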